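# Load a block into the drilling jig past its one-way latch

## Robot

A 6-joint arm with a two-finger parallel gripper is mounted at the origin on the work surface; the furniture and walls round the work are solid. World frame = base frame: x ahead of the robot, y to its left, z up, the work surface at z = 0. Lengths are in m, angles in rad, forces in N, time in s.
With the tool pointing down it reaches from about 0.35 to 0.775 m from the base axis. Payload 5.5 kg.
Tool frame: the origin (TCP) lies at the very end of the fingers, on their centre line; the grasp point (between the pads) lies 19 mm behind it; x points along the fingers, y is the direction in which the jaws open and shut, and the axes are right-handed (so a half turn about x gives the same grasp; the last joint's range is limited). The gripper opens to 85 mm and grips with 20 to 120 N. Pads are 22 mm wide; open, the fingers measure 114 mm over their backs; the gripper's body (76 mm by 85 mm) begins 54 mm behind the grasp point. The pads swing forward as they close: fully open they stand 13 mm farther back than shut.
Start: joints at [-1.274, 0.313, 0.046, 1.304, 0, 1.431], TCP at [0.243, -0.521, 0.231] pointing down, gripper open.
Joint ranges: [-2.76, 2.76], [-0.86, 1.69], [-1.03, 1.26], [-2.2, 2.34], [-1.47, 1.5], [-3.14, 3.14]. Speed limits (rad/s): [2.57, 2.57, 3.14, 3.14, 3.14, 3.14].

## Interface

Orientations are given as a unit quaternion [w, x, y, z].
In Python, from workcell import readout, cams, env, finder gives the robot as it stands.
- The arm moves only by the tool drive_tool, never from a script. Its argument "moves" is a list that holds one entry, the list of rows, each a list of 7 numbers: the shift along the tool's x, y, z in m, then the turn, a rotation vector about the tool's x, y, z in rad, then the closure in counts, from 0 (fully open) to 255 (shut). A call has exactly 5 rows; each row is the pose to reach, as a shift and turn from the pose measured when the call began, along the tool's axes at that moment; what a row does not reach only later rows make up. A row lasts 1/8 s, in which the tool goes at most 62.5 mm and 10.7 degrees, less where a joint would pass 70% of its speed; a pose out of reach is approached as far as the arm can. A call with a gripper value outside its range is refused whole. The fingers move at their own pace and stop on an object; "squeeze" is the grip in N (left out, the last holds). Time passes only in rows, so rows that repeat a pose let the fingers close, or fill a call up. It gives the time, the measured TCP pose, the force and the opening at its end, in the units of the state.
- readout.get_state(): the state, without advancing time (a new reading comes with each control period).
- cams.read_camera(name): name is "side" or "top"; returns the picture (480x640x3 uint8, blue, green, red); there is no depth.
- cams.camera_params(name): a dict with "mtx" (3x3 intrinsics, pixels), "R" (3x3) and "t" (3): a world point X has camera coordinates R X + t. Camera axes: x right, y down, z forward; pixel columns grow to the right and rows downward; lengths in m; the calibration is good to about 2 mm. A picture is of the moment at which its call begins. camera_params takes no time and is no camera call.
- env.hand_in(): hands the job in, once; it reports no verdict.
Trained networks look in the newest picture that a camera, given by its name, has taken for a name from the list of things; names that differ only in an ending like _2 or _b are one class to them, and where a whole thing is asked for, a point or a joint stands for the part that bears it (a point fixed in the world has none). Each returns a list of dicts, best first, with "conf" (0 to 1); they miss things now and then, are a little off and sometimes report something else, mostly with a low value. They report only what shows in the picture. A call takes as long as a camera call.
- finder.regions_of(camera, name): "pixels" (480x640 bool, what is visible of it) and "point" ([column, row] in pixels, amid what is visible of it).
The state is a dict: "clock": time; "joint_pos": joint angles; "qvel": joint speeds; "tau": joint torques, N m; "tcp_pos": TCP position; "orientation": TCP orientation; "wrist_force": force on the tool from outside, world axes, zero at the start; "ft_torque": the same for the moment, N m; "finger_gap": finger opening in m.
Only numpy, scipy, OpenCV 4.12 (cv2) and the standard library are available. Lean on these libraries where they do the work, as an engineer would, in place of code of your own. Each camera call takes 0.05 s, during which the arm holds its last target.

## Task

Load the short thick hardwood block into the drilling jig: feed it lengthwise into the flared end of the channel and let the block itself push the brass one-way flap aside, going on until the flap has sprung shut behind its tail. Then draw the block back gently until its tail bears firmly on the flap, without forcing it, and leave it seated there; keep the gripper off the flap and do not disturb the other things on the bench.

Things in the scene. Friction and masses are not known exactly. Their poses are not given: they have to be found in the camera images.
- blank_mid (a point): Centre of the loose hardwood block to load: reddish brown bar, 40 (its x) x 130 (its y, lengthwise) x 30 mm (z), 0.10 to 0.16 kg, lying flat, centre 15 mm above its support. Both ends alike. Grip it across the 40 mm width in its top 15 mm (rails hide the rest in the jig), best 30 mm from the centre towards the end that will be the tail, clear of the bridge. Not given while held.
- jig: Drilling jig screwed to the bench, immovable. Origin on the bench under the channel's middle line; +y = feed direction, z up. Plywood base, top at z = 18 mm, x -48 to +64, y -175 to +150 mm. On it two light wooden rails 16 mm wide, tops at z = 31 mm, with a 43 mm wide channel between (centre x = 0) from y = -145 to +145 mm; the +x rail has a gap at y -66 to +28 mm for the flap. Far end open.
- mouth (a point): Middle of the channel's entrance, on the base top, where the straight rails begin (jig x 0, y -145, z 18 mm); axes as the jig's. Before it, to y = -173 mm, the rails flare out to a mouth about 65 mm wide.
- flap (a joint): Brass one-way flap ('flap_plate'): upright plate on a pin at the channel's +x side, 36 mm to its rounded tip, 20 to 32 mm above the bench. 0 rad = shut on its stop, lying across the channel, slanting downstream. The block's head swings it downstream with 5 to 15 N (0.7 rad while the block's side holds it open, at most 1). It cannot swing upstream; over 20 N from the block bends it.
- sanding_block: Bystander: cork sanding block, 62 x 113 x 31 mm, origin at the centre of its underside.
- tape_measure: Bystander: yellow tape measure, 36 x 78 x 63 mm, origin at the centre of its underside.
- screw_tin: Bystander: round open tin of screws, diameter 74 mm, 34 mm high, origin at the centre of its underside.
- long_offcut: Bystander: long flat hardwood offcut, 45 x 170 x 20 mm, origin at the centre of its underside; not the block to load.
- bridge_mid (a point): Middle of the underside of the aluminium bridge that carries the drill bushing across the channel (jig x 0, y +86, z 53 mm: 35 mm above the base top, 5 mm above the block). The bridge is 28 mm long along the channel, 75 mm wide; its top is 63 mm and its bushing 69 mm above the bench. Axes as the jig's.
- seat (a point): Middle of the range for the seated block's centre (jig x 0, y +44.5, z 33 mm); axes as the jig's, block lengthwise along y. The flap sits on a slotted plate clamped up to 10 mm either way along y (pivot at jig x +31.5, y -50 to -30 mm); its setting, and so the true seat ('latch_seat'), is not measured: feel for it. The flap springs shut with the block 15 mm or more past its true seat.

How it is judged:
By the outcome, as a careful person would: the job done as asked, in the order asked, and still so for the second after the job is handed in, with the robot touching nothing.
It also fails if it takes over 54 s, if anything falls off the work surface, if the arm or the gripper's body presses on something with over 40 N, if the wrist force passes 120 N, or if a joint passes its speed limit or range.

## Working session

There is one attempt and no reset: what is moved stays moved. The work goes in short steps, Python scripts to look and compute and a tool call to move; the robot and the scene stay as the last step left them, time stands still between calls to the robot, and variables do not carry over. Pictures are saved under pics/ and viewed, and the job is handed in when it is done.

Besides the shell and the picture viewer there is one more tool, called after "Call:" by a JSON object that holds its "op" and its "data", one argument or row to a line. drive_tool: Moves the arm, as the interface text tells. Its arguments: {"type":"object","properties":{"moves":{"type":"array"},"squeeze":{"type":"number"}},"required":["moves"]}

```bash
mkdir -p pics; ls; python3 - <<'E'
from workcell import readout,cams,finder
import cv2,numpy as np
s=readout.get_state();print(s)
for c in("side","top"):
    im=cams.read_camera(c);cv2.imwrite(f"pics/{c}0.png",im);p=cams.camera_params(c);print(c,p)
    for n in("blank_mid","jig","flap","long_offcut","bridge_mid"):
        r=finder.regions_of(c,n)
        print(c,n,[(round(d["conf"],2),d["point"],int(d["pixels"].sum())) for d in r[:3]])
E
```

```text
pics
{'clock': 0.0, 'joint_pos': array([-1.27360702e+00,  3.13999015e-01,  4.49454523e-02,  1.30354387e+00,
       -7.91376806e-06,  1.43118710e+00]), 'qvel': array([-0.00115557, -0.0008631 , -0.00234835, -0.00087476, -0.00032528,
       -0.00046789]), 'tau': array([-7.26946637e-04, -4.80623460e+01,  2.98536783e+01,  1.93776452e-02,
       -3.94509525e-04,  2.01786065e-05]), 'tcp_pos': array([ 0.24308389, -0.52053497,  0.23039591]), 'orientation': array([-0.15257219, -0.69025664, -0.15384137,  0.69036246]), 'wrist_force': array([-0.10142037, -0.02660713,  0.13569475]), 'ft_torque': array([-0.0427375 , -0.04181246,  0.02691304]), 'finger_gap': 0.08555798981009106}
side {'mtx': array([[461.9068147 ,   0.        , 317.43459939],
       [  0.        , 461.9068147 , 243.7634985 ],
       [  0.        ,   0.        ,   1.        ]]), 'R': array([[-0.88245504, -0.47027007,  0.01091634],
       [-0.17773481,  0.31185084, -0.9333592 ],
       [ 0.43552663, -0.82558774, -0.3587777 ]]), 't': array([0.30002178, 0.19320593, 0.70757091])}
side blank_mid [(0.6, [324.9, 240.0], 562)]
side jig [(0.63, [244.3, 309.3], 6279)]
side flap [(0.54, [263.5, 290.2], 76)]
side long_offcut []
side bridge_mid [(0.93, [245.2, 309.2], 6469)]
top {'mtx': array([[575.38925816,   0.        , 307.97877162],
       [  0.        , 575.38925816, 234.57576246],
       [  0.        ,   0.        ,   1.        ]]), 'R': array([[ 2.01859416e-02, -9.99795819e-01,  9.20529574e-04],
       [-9.95324203e-01, -2.01826290e-02, -9.44584137e-02],
       [ 9.44577058e-02,  9.90506661e-04, -9.95528383e-01]]), 't': array([-0.17243668,  0.43456509,  1.44652023])}
top blank_mid [(0.79, [373.3, 217.9], 792)]
top jig [(0.59, [233.6, 230.9], 5223)]
top flap [(0.44, [250.2, 222.1], 51)]
top long_offcut [(0.91, [451.6, 273.0], 1244)]
top bridge_mid []
```

View pics/side0.png

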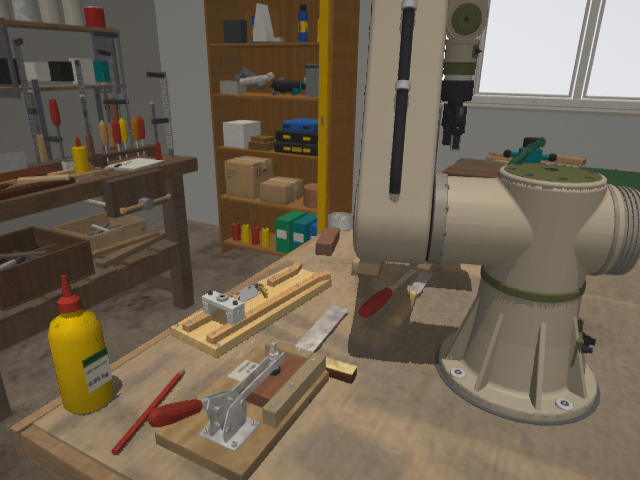

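View pics/top0.png

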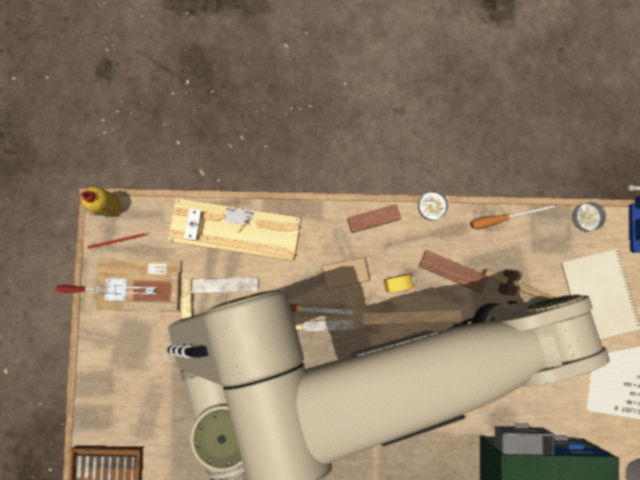

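```bash
python3 - <<'E'
import cv2
im=cv2.imread("pics/top0.png")
cv2.imwrite("pics/jigc.png",cv2.resize(im[190:270,160:310],None,fx=5.3,fy=5.3,interpolation=cv2.INTER_CUBIC))
cv2.imwrite("pics/blkc.png",cv2.resize(im[190:300,310:500],None,fx=4.2,fy=4.2,interpolation=cv2.INTER_CUBIC))
im=cv2.imread("pics/side0.png")
cv2.imwrite("pics/jigs.png",cv2.resize(im[200:360,160:360],None,fx=3.75,fy=3.75,interpolation=cv2.INTER_CUBIC))
E
```

```text
(no output)
```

View pics/jigc.png

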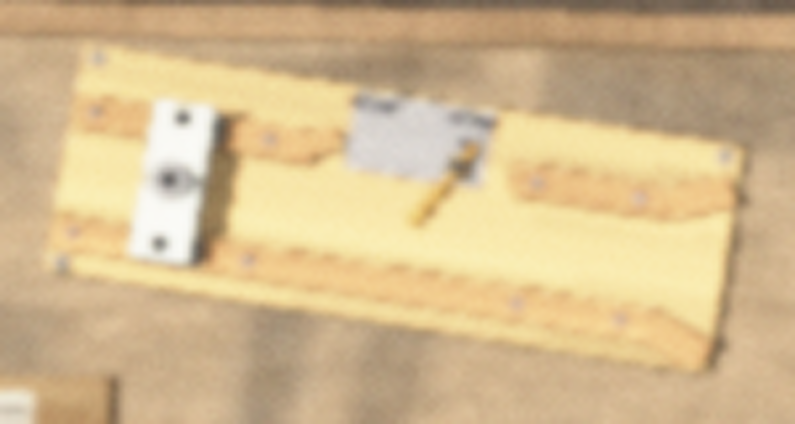

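View pics/blkc.png

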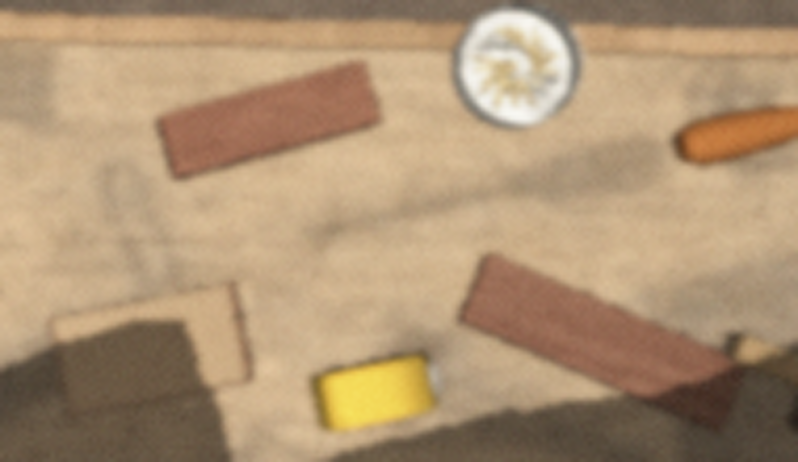

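View pics/jigs.png

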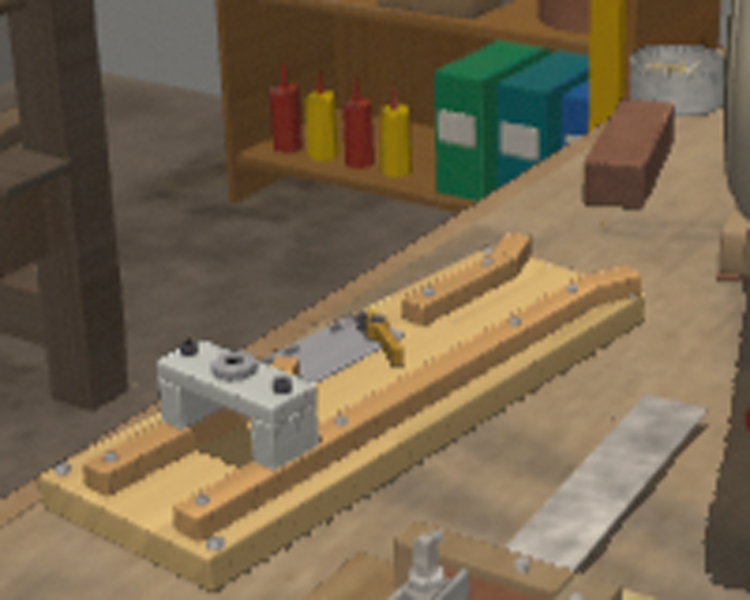

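```bash
cat > h.py <<'E'
import numpy as np,cv2
from workcell import cams
from scipy.optimize import least_squares
P={c:cams.camera_params(c) for c in("side","top")}
def proj(c,X):
    p=P[c];q=np.atleast_2d(X)@np.array(p["R"]).T+p["t"];q=q@np.array(p["mtx"]).T;return q[:,:2]/q[:,2:]
def w(pose,L):
    x,y,a=pose;L=np.atleast_2d(L).astype(float);c,s=np.cos(a),np.sin(a)
    return np.c_[x+c*L[:,0]-s*L[:,1],y+s*L[:,0]+c*L[:,1],L[:,2]]
def fit(obs,x0):
    f=lambda q:np.concatenate([(proj(c,w(q,L))-np.array(px)).ravel() for c,L,px in obs])
    r=least_squares(f,x0,loss="soft_l1");return r.x,f(r.x)
def crop(uv,s,ox,oy): return (np.array(uv)+.5)/s-.5+np.array([ox,oy])
E
python3 - <<'E'
from h import *
J=np.array([[64,150,18],[64,-175,18],[-48,-175,18],[-48,150,18]])/1000
jt=crop([[83,45],[743,145],[710,370],[50,268]],5.3,160,190)
js=crop([[42,478],[643,297],[212,555]],3.75,160,200)
B=np.array([[20,65,30],[20,-65,30],[-20,-65,30],[-20,65,30]])/1000
bt=crop([[158,118],[362,62],[382,120],[178,180]],4.2,310,190)
# order: image left=+y, up=+x
bs=crop([[586,163],[630,100],[673,106],[643,170]],3.75,160,200)
for obs,x0 in ([("top",J,jt)],[.73,.14,-.15]),([("side",J[[0,2,3]],js)],[.73,.14,-.15]),([("top",J,jt),("side",J[[0,2,3]],js)],[.73,.14,-.15]),([("top",B,bt)],[.7,-.1,.2]),([("side",B,bs)],[.7,-.1,.2]),([("top",B,bt),("side",B,bs)],[.7,-.1,.2]):
    q,r=fit(obs,x0);print(q.round(4),r.round(1))
E
```

```text
[ 0.4436  0.0386 -0.1304] [ 0.1 -0.4  0.6 -0.4  0.2  0.3 -1.2  0.5]
[ 0.4436  0.0406 -0.1237] [-0.8 -0.7  0.4 -1.6  0.3  1.1]
[ 0.4438  0.0393 -0.129 ] [-0.2 -0.4  0.3 -0.6 -0.   0.1 -1.4  0.4 -0.5 -1.3  1.  -1.7  0.3  0.5]
[ 0.4824 -0.3303  0.302 ] [-0.1 -0.   0.3 -0.8  0.1  0.4 -0.3  0.3]
[ 0.4813 -0.3261  0.2638] [-0.6  0.1 -1.2  0.2  2.  -0.2  0.4 -0.2]
[ 0.4827 -0.3296  0.2884] [-0.4 -0.5  0.2 -0.6 -0.2  0.6 -0.8 -0.2  0.2 -0.3 -1.7 -0.3  1.5 -0.8
  1.2 -0.8]
```

```bash
cat > ov.py <<'E'
from h import *
def lines(im,c,pose,polys,s,ox,oy,col=(255,0,0)):
    for L in polys:
        p=(proj(c,w(pose,np.array(L)/1000.))-[ox,oy]+.5)*s-.5
        cv2.polylines(im,[np.round(p*8).astype(int).reshape(-1,1,2)],True,col,1,cv2.LINE_AA,3)
def rect(x0,x1,y0,y1,z): return [[x0,y0,z],[x1,y0,z],[x1,y1,z],[x0,y1,z]]
JP=[rect(-48,64,-175,150,18),rect(-48,64,-175,150,0),rect(-37.5,-21.5,-145,145,31),rect(21.5,37.5,28,145,31),rect(21.5,37.5,-145,-66,31),rect(-37.5,37.5,72,100,63)]
BP=[rect(-20,20,-65,65,30),rect(-20,20,-65,65,0)]
E
python3 - <<'E'
from ov import *
t=cv2.imread("pics/top0.png");s=cv2.imread("pics/side0.png")
jp=[.4437,.0388,-.1298];bp=[.4825,-.330,.295]
a=cv2.resize(t[185:275,160:410],None,fx=3.2*1,fy=3.2,interpolation=cv2.INTER_CUBIC)
lines(a,"top",jp,JP,3.2,160,185);lines(a,"top",bp,BP,3.2,160,185)
cv2.imwrite("pics/ovt.png",a)
b=cv2.resize(s[200:360,160:360],None,fx=3.75,fy=3.75,interpolation=cv2.INTER_CUBIC)
lines(b,"side",jp,JP,3.75,160,200);lines(b,"side",bp,BP,3.75,160,200)
cv2.imwrite("pics/ovs.png",b)
E
```

```text
(no output)
```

View pics/ovt.png

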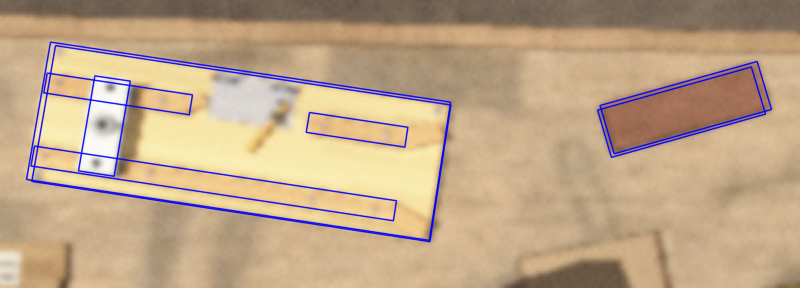

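View pics/ovs.png

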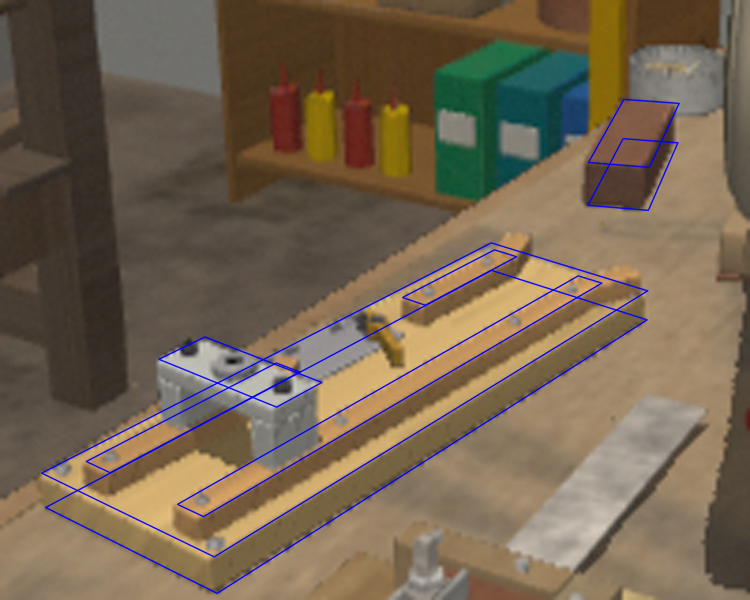

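```bash
cat > g.py <<'E'
import numpy as np
from scipy.spatial.transform import Rotation as Ro
from workcell import readout
J=np.array([.4437,.0388,-.1298])
def jw(x,y,z):
    c,s=np.cos(J[2]),np.sin(J[2]);return np.array([J[0]+c*x-s*y,J[1]+s*x+c*y,z])
def wj(p):
    c,s=np.cos(J[2]),np.sin(J[2]);d=np.array(p[:2])-J[:2];return np.array([c*d[0]+s*d[1],-s*d[0]+c*d[1],p[2]])
def st():
    s=readout.get_state();q=s["orientation"];R=Ro.from_quat([q[1],q[2],q[3],q[0]]);return s,R
def rel(p,yaw,flip=1):
    s,R=st();X=np.array([0,0,-1.]);Y=flip*np.array([np.cos(yaw),np.sin(yaw),0]);T=Ro.from_matrix(np.c_[X,Y,np.cross(X,Y)])
    return R.inv().apply(np.array(p)-s["tcp_pos"]),(R.inv()*T).as_rotvec()
def show():
    s,R=st();m=R.as_matrix();y=m[:,1]
    print("t%.2f"%s["clock"],"tcp",s["tcp_pos"].round(4),"jig mm",(wj(s["tcp_pos"])*1000).round(1),"yawY %.3f"%np.arctan2(y[1],y[0]),"toolx",m[:,0].round(3),"F",s["wrist_force"].round(1),"M",s["ft_torque"].round(2),"gap %.4f"%s["finger_gap"],"j6 %.2f"%s["joint_pos"][5])
E
python3 - <<'E'
from g import *
show()
b=np.array([.4825,-.330]);a=.298
g=b-.03*np.array([-np.sin(a),np.cos(a)]);print(g)
for f in(1,-1): print(f,*[v.round(4) for v in rel([*g,.10],a,f)],rel([*g,.10],-.13,f)[1].round(3))
E
```

```text
t0.60 tcp [ 0.2432 -0.5211  0.2313] jig mm [-126.3 -581.1  231.3] yawY -1.134 toolx [ 0. -0. -1.] F [0.2 0.9 0.2] M [0.03 0.04 0.04] gap 0.0856 j6 1.43
[ 0.49130827 -0.35867777]
1 [ 0.1313 -0.0422 -0.2935] [-1.432e+00  1.000e-04 -1.000e-04] [-1.004  0.    -0.   ]
-1 [ 0.1313 -0.0422 -0.2935] [ 1.7096e+00 -1.0000e-04 -1.0000e-04] [ 2.138 -0.    -0.   ]
```

Call:
{"op": "drive_tool", "data": {
  "moves": [
    [[0.02,-0.008,-0.058,-0.18,0,0,0],[0.04,-0.016,-0.116,-0.36,0,0,0],[0.06,-0.025,-0.174,-0.54,0,0,0],[0.08,-0.033,-0.232,-0.72,0,0,0],[0.1,-0.042,-0.29,-0.9,0,0,0]]
  ],
  "squeeze": 60
}}

```text
clock: 1.23
tcp_pos: [0.4898, -0.3594, 0.1309]
orientation: [-0.44, -0.554, -0.439, 0.554]
wrist_force: [-0.1, -0.6, -1.0]
finger_gap: 0.0851
```

```bash
python3 - <<'E'
from g import *
show()
print(*[v.round(4) for v in rel([.4913,-.3587,.08],.298)])
E
```

```text
t1.23 tcp [ 0.4898 -0.3594  0.1309] jig mm [  97.3 -388.8  130.9] yawY -0.228 toolx [ 0.001 -0.001 -1.   ] F [-0.1 -0.6 -1. ] M [-0.06 -0.   -0.06] gap 0.0851 j6 1.03
[ 0.0509  0.0012 -0.001 ] [-0.5263  0.0008 -0.0006]
```

Call:
{"op": "drive_tool", "data": {
  "moves": [
    [[0.01,0.001,-0.001,-0.18,0,0,0],[0.02,0.001,-0.001,-0.36,0,0,0],[0.03,0.001,-0.001,-0.527,0,0,0],[0.04,0.001,-0.001,-0.527,0,0,0],[0.05,0.001,-0.001,-0.527,0,0,0]]
  ]
}}

```text
clock: 1.85
tcp_pos: [0.4911, -0.3588, 0.0805]
orientation: [0.569, 0.421, 0.568, -0.421]
wrist_force: [-0.5, -0.9, 0.1]
finger_gap: 0.0853
```

```bash
python3 - <<'E'
from g import *
from ov import *
from workcell import cams
show()
print(*[v.round(4) for v in rel([.4913,-.3587,.015],.298)])
s=cams.read_camera("side");t=cams.read_camera("top")
a=cv2.resize(s[190:290,280:400],None,fx=5,fy=5,interpolation=cv2.INTER_CUBIC)
lines(a,"side",[.4825,-.33,.298],BP,5,280,190)
b=cv2.resize(t[180:280,310:430],None,fx=5,fy=5,interpolation=cv2.INTER_CUBIC)
cv2.imwrite("pics/s1.png",a[:,:390]);cv2.imwrite("pics/t1.png",b)
cv2.imwrite("pics/s1.png",a)
E
```

```text
t1.85 tcp [ 0.4911 -0.3588  0.0805] jig mm [  98.4 -388.1   80.5] yawY 0.296 toolx [ 0.001 -0.001 -1.   ] F [-0.5 -0.9  0.1] M [ 0.02  0.01 -0.02] gap 0.0853 j6 0.51
[ 0.0655  0.0002 -0.0001] [-0.0022  0.0011 -0.0004]
```

View pics/s1.png

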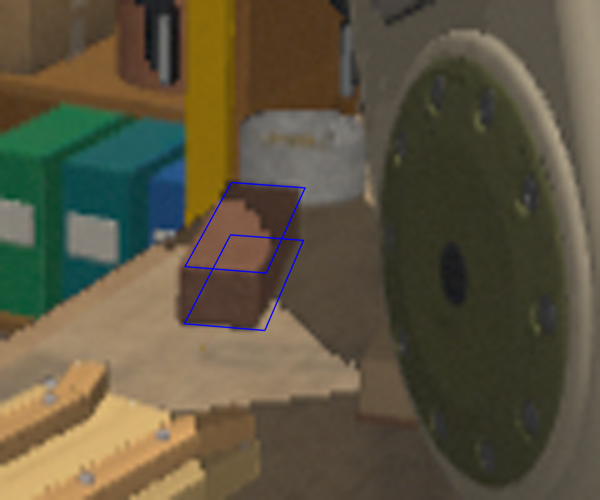

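View pics/t1.png

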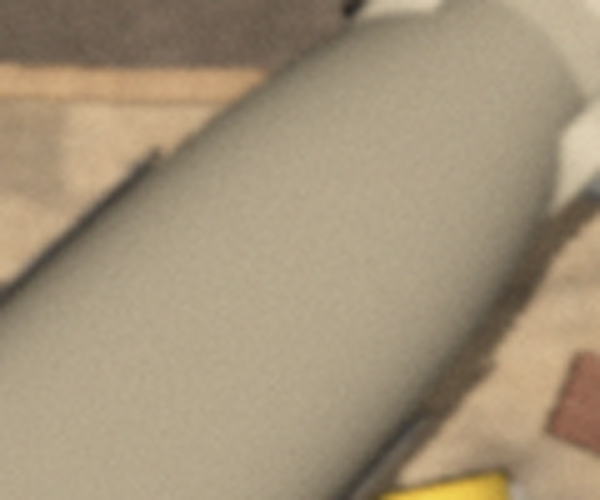

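Call:
{"op": "drive_tool", "data": {
  "moves": [
    [[0.025,0,0,0,0,0,0],[0.045,0,0,0,0,0,0],[0.06,0,0,0,0,0,0],[0.0655,0,0,0,0,0,0],[0.0655,0,0,0,0,0,0]]
  ]
}}

```text
clock: 2.58
tcp_pos: [0.4903, -0.3581, 0.0141]
orientation: [0.568, 0.421, 0.569, -0.421]
wrist_force: [-0.8, 0.1, -0.1]
finger_gap: 0.0854
```

Call:
{"op": "drive_tool", "data": {
  "moves": [
    [[0,0,0,0,0,0,60],[0,0,0,0,0,0,100],[0,0,0,0,0,0,180],[0,0,0,0,0,0,255],[0,0,0,0,0,0,255]]
  ],
  "squeeze": 60
}}

```text
clock: 3.2
tcp_pos: [0.4909, -0.3586, 0.0151]
orientation: [0.569, 0.421, 0.568, -0.421]
wrist_force: [0.5, 0.1, 5.3]
finger_gap: 0.0386
```

```bash
python3 - <<'E'
from g import *
show()
E
```

```text
t3.20 tcp [ 0.4909 -0.3586  0.0151] jig mm [  98.2 -388.    15.1] yawY 0.297 toolx [ 0. -0. -1.] F [0.5 0.1 5.3] M [ 0.12  0.06 -0.04] gap 0.0386 j6 0.51
```

Call:
{"op": "drive_tool", "data": {
  "moves": [
    [[-0.02,0,0,0,0,0,255],[-0.04,0,0,0,0,0,255],[-0.055,0,0,0,0,0,255],[-0.065,0,0,0,0,0,255],[-0.065,0,0,0,0,0,255]]
  ]
}}

```text
clock: 3.82
tcp_pos: [0.4912, -0.3589, 0.0806]
orientation: [0.569, 0.421, 0.568, -0.421]
wrist_force: [0.4, -0.2, -0.9]
finger_gap: 0.0387
```

```bash
python3 - <<'E'
from g import *
show()
print(*[v.round(4) for v in rel(jw(0,-.290,.08),-.1298)])
E
```

```text
t3.83 tcp [ 0.4912 -0.3589  0.0806] jig mm [  98.6 -388.2   80.6] yawY 0.297 toolx [ 0.001 -0.001 -1.   ] F [ 0.4 -0.2 -0.9] M [-0.06 -0.05 -0.02] gap 0.0387 j6 0.51
[ 0.0004 -0.0491 -0.1302] [ 0.4264  0.0013 -0.001 ]
```

Call:
{"op": "drive_tool", "data": {
  "moves": [
    [[0,-0.012,-0.033,0.11,0,0,255],[0,-0.025,-0.065,0.22,0,0,255],[0,-0.037,-0.1,0.33,0,0,255],[0,-0.049,-0.13,0.4264,0.001,-0.001,255],[0,-0.049,-0.13,0.4264,0.001,-0.001,255]]
  ]
}}

```text
clock: 4.45
tcp_pos: [0.4039, -0.2462, 0.0794]
orientation: [-0.465, -0.531, -0.468, 0.531]
wrist_force: [0.7, -1.1, -1.2]
finger_gap: 0.0388
```

```bash
python3 - <<'E'
from g import *
from ov import *
from workcell import cams
show()
print(*[v.round(4) for v in rel(jw(0,-.290,.034),-.1298)])
s=cams.read_camera("side");t=cams.read_camera("top")
a=cv2.resize(s[180:340,200:400],None,fx=4,fy=4,interpolation=cv2.INTER_CUBIC)
b=cv2.resize(t[180:300,180:380],None,fx=4,fy=4,interpolation=cv2.INTER_CUBIC)
p=[*jw(0,-.260,0)[:2],-.1298]
Z=65
H=[[[x,y,z+Z] for x,y,z in r] for r in BP]
lines(a,"side",p,H,4,200,180);lines(b,"top",p,H,4,180,180)
cv2.imwrite("pics/s2.png",a);cv2.imwrite("pics/t2.png",b)
E
```

```text
t4.45 tcp [ 0.4039 -0.2462  0.0794] jig mm [  -2.5 -287.8   79.4] yawY -0.129 toolx [-0.003  0.002 -1.   ] F [ 0.7 -1.1 -1.2] M [-0.1  -0.03  0.01] gap 0.0388 j6 0.98
[0.0454 0.0027 0.0023] [ 0.0007 -0.002   0.0033]
```

View pics/s2.png

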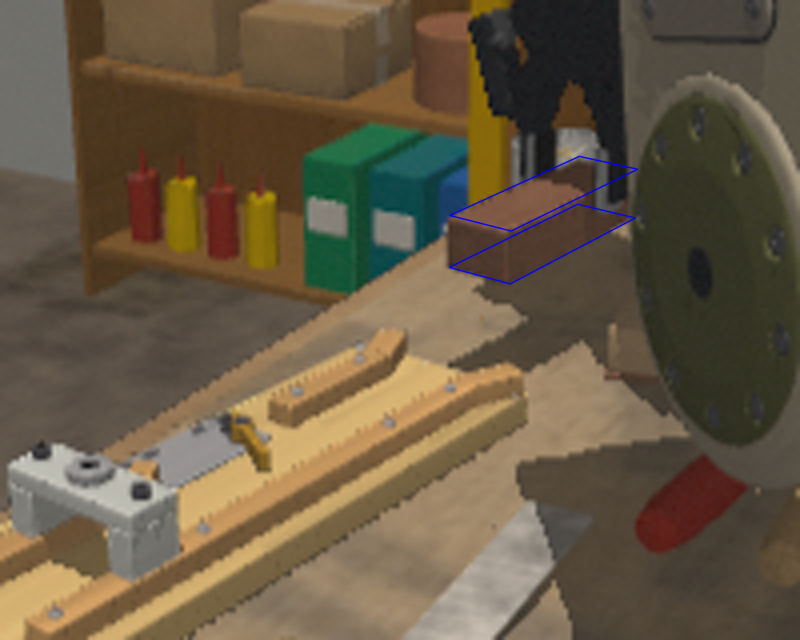

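View pics/t2.png

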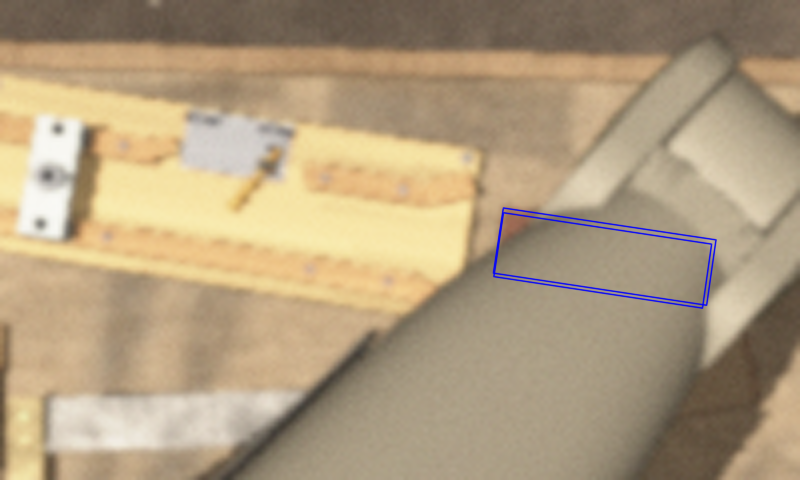

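Call:
{"op": "drive_tool", "data": {
  "moves": [
    [[0.015,0.003,0.002,0.001,-0.002,0.003,255],[0.03,0.003,0.002,0.001,-0.002,0.003,255],[0.04,0.003,0.002,0.001,-0.002,0.003,255],[0.045,0.003,0.002,0.001,-0.002,0.003,255],[0.045,0.003,0.002,0.001,-0.002,0.003,255]]
  ]
}}

```text
clock: 5.18
tcp_pos: [0.409, -0.2513, 0.0348]
orientation: [0.468, 0.531, 0.465, -0.531]
wrist_force: [-0.8, -0.7, -1.8]
finger_gap: 0.0388
```

```bash
python3 - <<'E'
from g import *
from ov import *
from workcell import cams
show()
print(*[v.round(4) for v in rel(jw(0,-.25,.034),-.1298)])
s=cams.read_camera("side")
a=cv2.resize(s[180:340,200:400],None,fx=4,fy=4,interpolation=cv2.INTER_CUBIC)
q=wj(readout.get_state()["tcp_pos"])
p=[*jw(q[0],q[1]+.03,0)[:2],-.1298]
H=[[[x,y,z+q[2]*1000-15] for x,y,z in r] for r in BP]
lines(a,"side",p,H,4,200,180);lines(a,"side",J,JP[2:5],4,200,180)
cv2.imwrite("pics/s3.png",a)
E
```

```text
t5.17 tcp [ 0.409  -0.2513  0.0348] jig mm [   3.2 -292.1   34.8] yawY -0.130 toolx [ 0.002 -0.002 -1.   ] F [-0.8 -0.7 -1.8] M [-0.05  0.08  0.01] gap 0.0388 j6 0.98
[ 0.0007 -0.0032 -0.0421] [-0.0002  0.0021 -0.0026]
```

View pics/s3.png

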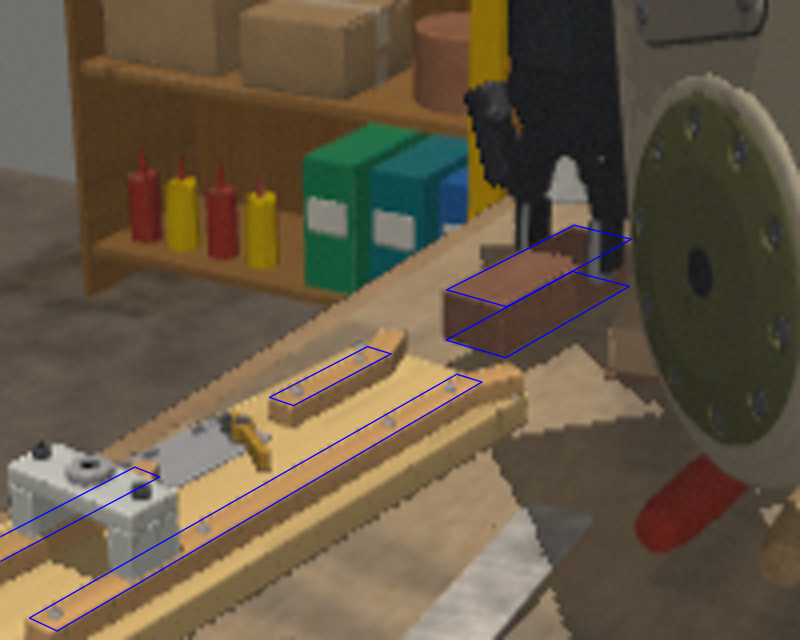

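Call:
{"op": "drive_tool", "data": {
  "moves": [
    [[0.001,-0.002,-0.012,0,0.001,-0.001,255],[0.001,-0.003,-0.025,0,0.002,-0.002,255],[0.001,-0.003,-0.025,0,0.002,-0.002,255],[0.001,-0.003,-0.025,0,0.002,-0.002,255],[0.001,-0.003,-0.025,0,0.002,-0.002,255]]
  ]
}}

```text
clock: 5.85
tcp_pos: [0.4098, -0.2265, 0.0343]
orientation: [0.467, 0.532, 0.466, -0.531]
wrist_force: [0.2, -0.3, -0.9]
finger_gap: 0.0389
```

```bash
python3 - <<'E'
from g import *
from ov import *
from workcell import cams
show()
print(*[v.round(4) for v in rel(jw(0,-.22,.034),-.1298)])
s=cams.read_camera("side");t=cams.read_camera("top")
show()
cv2.imwrite("pics/s4.png",cv2.resize(s[200:340,220:360],None,fx=4.2,fy=4.2,interpolation=cv2.INTER_CUBIC))
cv2.imwrite("pics/t4.png",cv2.resize(t[180:300,180:380],None,fx=4,fy=4,interpolation=cv2.INTER_CUBIC))
E
```

```text
t5.85 tcp [ 0.4098 -0.2265  0.0343] jig mm [   0.7 -267.5   34.3] yawY -0.130 toolx [ 0.002 -0.001 -1.   ] F [ 0.2 -0.3 -0.9] M [-0.07 -0.04  0.04] gap 0.0389 j6 1.02
[ 0.0003 -0.0007 -0.0475] [-0.0002  0.0009 -0.0017]
t5.95 tcp [ 0.4096 -0.2266  0.0342] jig mm [   0.6 -267.5   34.2] yawY -0.130 toolx [ 0.001 -0.001 -1.   ] F [-1.2  0.  -1.8] M [-0.07  0.05  0.  ] gap 0.0388 j6 1.02
```

View pics/s4.png

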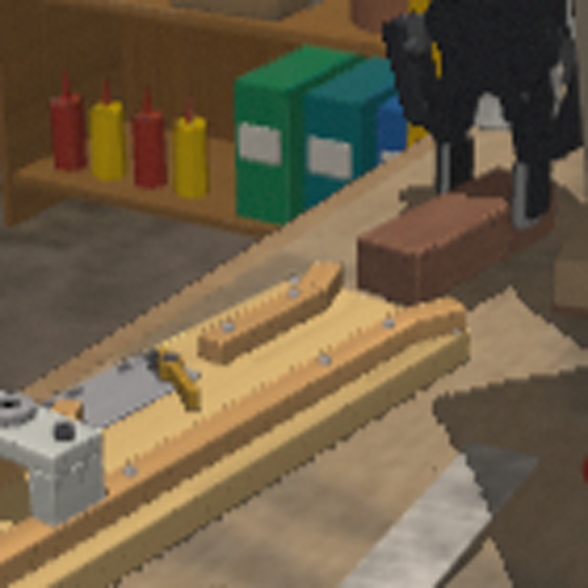

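View pics/t4.png

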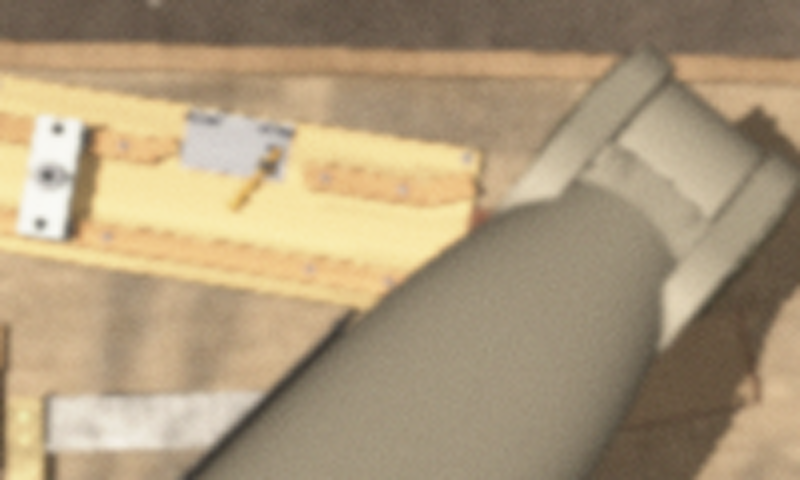

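Call:
{"op": "drive_tool", "data": {
  "moves": [
    [[0,-0.001,-0.008,0,0.001,-0.001,255],[0,-0.001,-0.016,0,0.001,-0.002,255],[0,-0.001,-0.023,0,0.001,-0.002,255],[0,-0.001,-0.023,0,0.001,-0.002,255],[0,-0.001,-0.023,0,0.001,-0.002,255]]
  ]
}}

```text
clock: 6.58
tcp_pos: [0.4118, -0.2036, 0.0342]
orientation: [-0.466, -0.531, -0.467, 0.531]
wrist_force: [0.1, -0.2, -1.3]
finger_gap: 0.0386
```

```bash
python3 - <<'E'
from g import *
from ov import *
from workcell import cams
show()
print(*[v.round(4) for v in rel(jw(0,-.22,.034),-.1298)])
s=cams.read_camera("side")
cv2.imwrite("pics/s5.png",cv2.resize(s[220:320,260:360],None,fx=6,fy=6,interpolation=cv2.INTER_CUBIC))
E
```

```text
t6.58 tcp [ 0.4118 -0.2036  0.0342] jig mm [  -0.3 -244.5   34.2] yawY -0.130 toolx [-0.  0. -1.] F [ 0.1 -0.2 -1.3] M [ 0.01  0.06 -0.03] gap 0.0386 j6 1.07
[ 0.0002  0.0003 -0.0245] [-0.0001 -0.      0.0004]
```

View pics/s5.png

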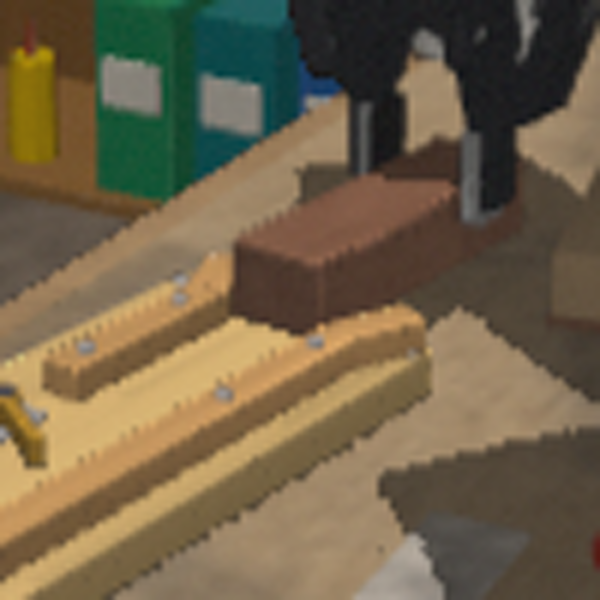

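Call:
{"op": "drive_tool", "data": {
  "moves": [
    [[0,0,-0.005,0,0,0,255],[0,0,-0.01,0,0,0,255],[0,0,-0.015,0,0,0,255],[0,0,-0.018,0,0,0,255],[0,0,-0.018,0,0,0,255]]
  ]
}}

```text
clock: 7.25
tcp_pos: [0.4127, -0.1851, 0.0338]
orientation: [-0.466, -0.531, -0.468, 0.532]
wrist_force: [-3.9, -1.4, -2.4]
finger_gap: 0.0389
```

```bash
python3 - <<'E'
from g import *
show()
print(*[v.round(4) for v in rel(jw(0,-.17,.034),-.1298)])
E
```

```text
t7.25 tcp [ 0.4127 -0.1851  0.0338] jig mm [  -1.8 -226.1   33.8] yawY -0.130 toolx [-0.003  0.001 -1.   ] F [-3.9 -1.4 -2.4] M [-0.29  1.07  0.36] gap 0.0389 j6 1.10
[-0.0002  0.0018 -0.0561] [ 0.0002 -0.0003  0.0032]
```

Call:
{"op": "drive_tool", "data": {
  "moves": [
    [[0,-0.0005,-0.006,0,0,0.001,255],[0,-0.0005,-0.012,0,0,0.002,255],[0,-0.0005,-0.018,0,0,0.002,255],[0,-0.0005,-0.024,0,0,0.002,255],[0,-0.0005,-0.025,0,0,0.002,255]]
  ]
}}

```text
clock: 7.88
tcp_pos: [0.4159, -0.1598, 0.0339]
orientation: [0.466, 0.531, 0.467, -0.531]
wrist_force: [0.3, 1.0, -1.7]
finger_gap: 0.0389
```

```bash
python3 - <<'E'
from g import *
from ov import *
from workcell import cams
show()
s=cams.read_camera("side")
cv2.imwrite("pics/s6.png",cv2.resize(s[220:320,260:360],None,fx=6,fy=6,interpolation=cv2.INTER_CUBIC))
E
```

```text
t7.88 tcp [ 0.4159 -0.1598  0.0339] jig mm [  -1.9 -200.5   33.9] yawY -0.129 toolx [-0.     0.001 -1.   ] F [ 0.3  1.  -1.7] M [-0.01  0.04 -0.  ] gap 0.0389 j6 1.15
```

View pics/s6.png

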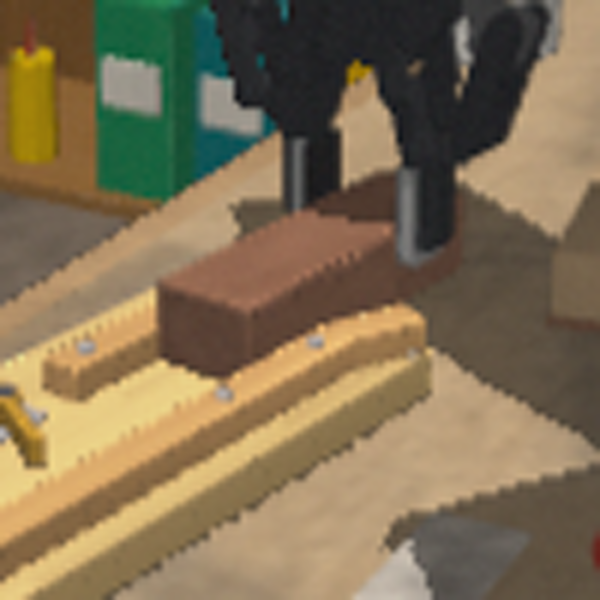

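Call:
{"op": "drive_tool", "data": {
  "moves": [
    [[0,0,-0.008,0,0,0,255],[0,0,-0.016,0,0,0,255],[0,0,-0.024,0,0,0,255],[0,0,-0.032,0,0,0,255],[0,0,-0.036,0,0,0,255]]
  ]
}}

```text
clock: 8.55
tcp_pos: [0.4206, -0.1235, 0.034]
orientation: [0.467, 0.531, 0.467, -0.531]
wrist_force: [-0.1, -0.1, -2.3]
finger_gap: 0.0387
```

```bash
python3 - <<'E'
from g import *
show()
E
```

```text
t8.55 tcp [ 0.4206 -0.1235  0.034 ] jig mm [  -1.9 -164.    34. ] yawY -0.128 toolx [-0.     0.001 -1.   ] F [-0.1 -0.1 -2.3] M [-0.07  0.04 -0.03] gap 0.0387 j6 1.23
```

Call:
{"op": "drive_tool", "data": {
  "moves": [
    [[0,0,-0.007,0,0,0,255],[0,0,-0.014,0,0,0,255],[0,0,-0.021,0,0,0,255],[0,0,-0.028,0,0,0,255],[0,0,-0.032,0,0,0,255]]
  ]
}}

```text
clock: 9.18
tcp_pos: [0.4247, -0.0914, 0.034]
orientation: [0.467, 0.531, 0.467, -0.531]
wrist_force: [1.0, 0.2, -1.0]
finger_gap: 0.0387
```

```bash
python3 - <<'E'
from g import *
from ov import *
from workcell import cams
show()
s=cams.read_camera("side")
cv2.imwrite("pics/s7.png",cv2.resize(s[220:340,200:340],None,fx=5,fy=5,interpolation=cv2.INTER_CUBIC))
E
```

```text
t9.18 tcp [ 0.4247 -0.0914  0.034 ] jig mm [  -2.  -131.5   34. ] yawY -0.128 toolx [-0.001  0.001 -1.   ] F [ 1.   0.2 -1. ] M [-0.04  0.09 -0.02] gap 0.0387 j6 1.30
```

View pics/s7.png

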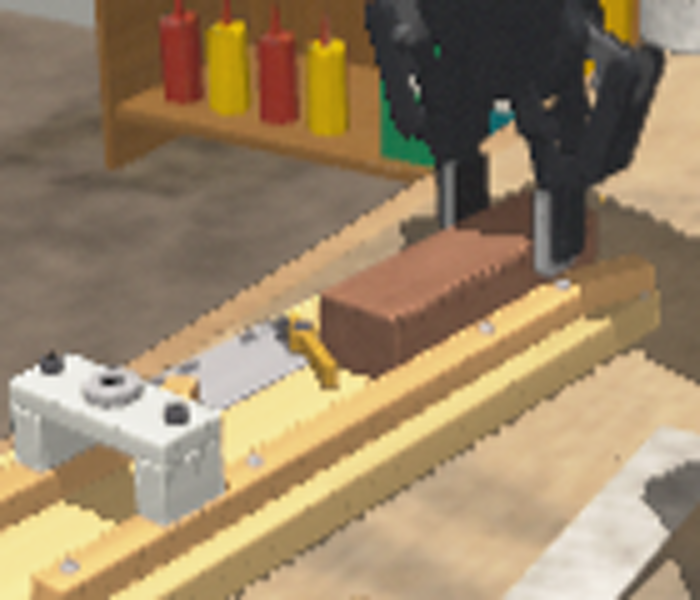

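Call:
{"op": "drive_tool", "data": {
  "moves": [
    [[0,0,-0.004,0,0,0,255],[0,0,-0.008,0,0,0,255],[0,0,-0.012,0,0,0,255],[0,0,-0.016,0,0,0,255],[0,0,-0.02,0,0,0,255]]
  ]
}}

```text
clock: 9.85
tcp_pos: [0.4257, -0.0725, 0.0337]
orientation: [-0.467, -0.53, -0.467, 0.533]
wrist_force: [-3.9, -6.1, -0.1]
finger_gap: 0.0387
```

```bash
python3 - <<'E'
from g import *
show()
E
```

```text
t9.85 tcp [ 0.4257 -0.0725  0.0337] jig mm [  -3.4 -112.7   33.7] yawY -0.129 toolx [-0.004 -0.003 -1.   ] F [-3.9 -6.1 -0.1] M [-1.28  0.86  0.25] gap 0.0387 j6 1.35
```

Call:
{"op": "drive_tool", "data": {
  "moves": [
    [[0,0.0005,-0.005,0,0.001,0.002,255],[0,0.001,-0.01,0,0.002,0.003,255],[0,0.001,-0.015,0,0.002,0.003,255],[0,0.001,-0.02,0,0.002,0.003,255],[0,0.001,-0.025,0,0.002,0.003,255]]
  ]
}}

```text
clock: 10.48
tcp_pos: [0.4291, -0.0478, 0.0334]
orientation: [-0.467, -0.53, -0.467, 0.532]
wrist_force: [-2.8, -2.5, -0.1]
finger_gap: 0.0389
```

```bash
python3 - <<'E'
from g import *
show()
print(*[v.round(4) for v in rel(jw(0,-.05,.034),-.1298)])
E
```

```text
t10.47 tcp [ 0.4291 -0.0478  0.0334] jig mm [ -3.3 -87.8  33.4] yawY -0.129 toolx [-0.002 -0.001 -1.   ] F [-2.8 -2.5 -0.1] M [-0.66  0.74  0.29] gap 0.0389 j6 1.40
[-0.0007  0.0033 -0.0378] [0.0009 0.0017 0.002 ]
```

Call:
{"op": "drive_tool", "data": {
  "moves": [
    [[-0.0006,0.001,-0.007,0,0.001,0.002,255],[-0.0006,0.001,-0.014,0,0.002,0.002,255],[-0.0006,0.001,-0.021,0,0.002,0.002,255],[-0.0006,0.001,-0.028,0,0.002,0.002,255],[-0.0006,0.001,-0.035,0,0.002,0.002,255]]
  ]
}}

```text
clock: 11.1
tcp_pos: [0.4344, -0.0126, 0.0338]
orientation: [-0.467, -0.531, -0.467, 0.531]
wrist_force: [-3.8, -3.4, -1.6]
finger_gap: 0.0391
```

```bash
python3 - <<'E'
from g import *
from ov import *
from workcell import cams
show()
print(*[v.round(4) for v in rel(jw(0,-.05,.034),-.1298)])
s=cams.read_camera("side")
cv2.imwrite("pics/s8.png",cv2.resize(s[220:340,200:340],None,fx=5,fy=5,interpolation=cv2.INTER_CUBIC))
E
```

```text
t11.10 tcp [ 0.4344 -0.0126  0.0338] jig mm [ -2.6 -52.2  33.8] yawY -0.129 toolx [-0.  0. -1.] F [-3.8 -3.4 -1.6] M [-0.55  0.96  0.13] gap 0.0391 j6 1.49
[-0.0002  0.0026 -0.0022] [ 0.0009 -0.0003  0.0004]
```

View pics/s8.png

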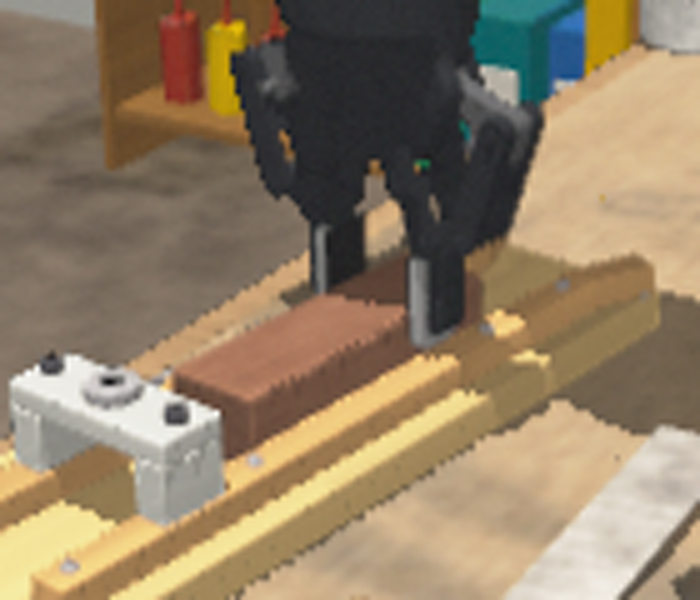

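Call:
{"op": "drive_tool", "data": {
  "moves": [
    [[-0.0008,0.0005,-0.007,0,0,0,255],[-0.0008,0.0005,-0.014,0,0,0,255],[-0.0008,0.0005,-0.021,0,0,0,255],[-0.0008,0.0005,-0.028,0,0,0,255],[-0.0008,0.0005,-0.035,0,0,0,255]]
  ]
}}

```text
clock: 11.78
tcp_pos: [0.4393, 0.0235, 0.0346]
orientation: [0.466, 0.531, 0.468, -0.531]
wrist_force: [-3.8, -1.9, -1.8]
finger_gap: 0.0387
```

Call:
{"op": "drive_tool", "data": {
  "moves": [
    [[0,0.0005,-0.006,0,0,0,255],[0,0.0005,-0.012,0,0,0,255],[0,0.0005,-0.018,0,0,0,255],[0,0.0005,-0.024,0,0,0,255],[0,0.0005,-0.03,0,0,0,255]]
  ]
}}

```text
clock: 12.4
tcp_pos: [0.4436, 0.0536, 0.0347]
orientation: [0.466, 0.531, 0.468, -0.531]
wrist_force: [-4.5, -1.4, -1.0]
finger_gap: 0.0387
```

```bash
python3 - <<'E'
from g import *
show()
print(*[v.round(4) for v in rel(jw(-.0019,.045,.0342),-.1298)])
E
```

```text
t12.40 tcp [0.4436 0.0536 0.0347] jig mm [-2.  14.6 34.7] yawY -0.128 toolx [-0.001  0.002 -1.   ] F [-4.5 -1.4 -1. ] M [-0.53  0.93 -0.16] gap 0.0387 j6 1.64
[ 0.0005  0.0002 -0.0304] [ 0.0015 -0.0021  0.001 ]
```

Call:
{"op": "drive_tool", "data": {
  "moves": [
    [[0,0,-0.004,0,-0.001,0.001,255],[0,0,-0.008,0,-0.001,0.001,255],[0,0,-0.012,0,-0.001,0.001,255],[0,0,-0.016,0,-0.001,0.001,255],[0,0,-0.02,0,-0.001,0.001,255]]
  ]
}}

```text
clock: 13.02
tcp_pos: [0.4479, 0.0739, 0.0353]
orientation: [0.467, 0.532, 0.467, -0.53]
wrist_force: [0.8, -0.3, -1.1]
finger_gap: 0.039
```

```bash
python3 - <<'E'
from g import *
from ov import *
from workcell import cams
show()
s=cams.read_camera("side");t=cams.read_camera("top")
cv2.imwrite("pics/s9.png",cv2.resize(s[240:340,200:340],None,fx=5.5,fy=5.5,interpolation=cv2.INTER_CUBIC))
cv2.imwrite("pics/t9.png",cv2.resize(t[180:280,160:320],None,fx=5,fy=5,interpolation=cv2.INTER_CUBIC))
E
```

```text
t13.03 tcp [0.4479 0.0739 0.0353] jig mm [-0.4 35.3 35.3] yawY -0.128 toolx [ 0.003  0.002 -1.   ] F [ 0.8 -0.3 -1.1] M [-0.07  0.01  0.03] gap 0.0390 j6 1.68
```

View pics/s9.png

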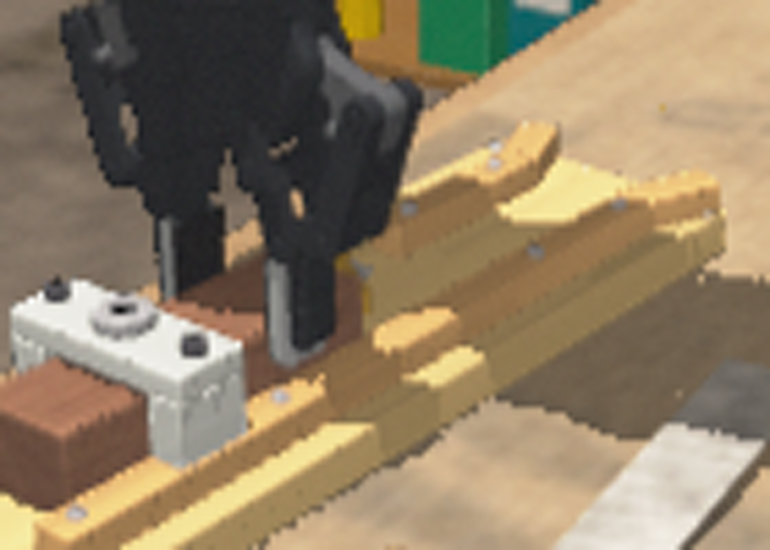

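View pics/t9.png

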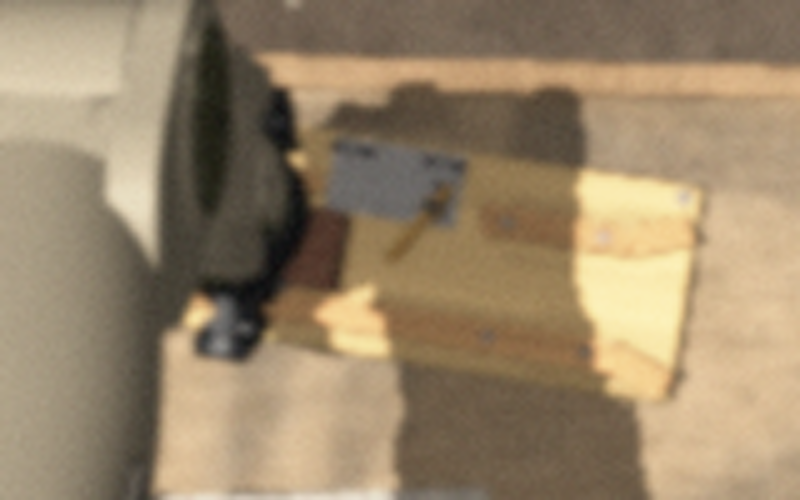

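Call:
{"op": "drive_tool", "data": {
  "moves": [
    [[0.0008,-0.001,0.003,0,0,-0.002,255],[0.0008,-0.001,0.006,0,0.001,-0.003,255],[0.0008,-0.001,0.009,0,0.001,-0.003,255],[0.0008,-0.001,0.012,0,0.001,-0.003,255],[0.0008,-0.001,0.012,0,0.001,-0.003,255]]
  ]
}}

```text
clock: 13.75
tcp_pos: [0.4452, 0.0619, 0.0344]
orientation: [0.466, 0.532, 0.468, -0.53]
wrist_force: [0.5, 0.6, -1.3]
finger_gap: 0.0386
```

```bash
python3 - <<'E'
from g import *
show()
print(*[v.round(4) for v in rel(jw(-.0019,.0,.0342),-.1298)])
E
```

```text
t13.75 tcp [0.4452 0.0619 0.0344] jig mm [-1.5 23.1 34.4] yawY -0.128 toolx [ 0.     0.003 -1.   ] F [ 0.5  0.6 -1.3] M [-0.05  0.04  0.  ] gap 0.0386 j6 1.66
[ 0.0002 -0.0004  0.0231] [ 0.0015 -0.0031  0.0002]
```

Call:
{"op": "drive_tool", "data": {
  "moves": [
    [[0,0,0.001,0,-0.001,0,255],[0,0,0.002,0,-0.002,0,255],[0,0,0.003,0,-0.002,0,255],[0,0,0.004,0,-0.002,0,255],[0,0,0.004,0,-0.002,0,255]]
  ]
}}

```text
clock: 14.38
tcp_pos: [0.4446, 0.0579, 0.0344]
orientation: [0.467, 0.531, 0.467, -0.531]
wrist_force: [0.3, 0.2, -1.0]
finger_gap: 0.0389
```

```bash
python3 - <<'E'
from g import *
show()
E
```

```text
t14.38 tcp [0.4446 0.0579 0.0344] jig mm [-1.5 19.  34.4] yawY -0.128 toolx [-0.     0.001 -1.   ] F [ 0.3  0.2 -1. ] M [-0.02 -0.01  0.03] gap 0.0389 j6 1.65
```

Call:
{"op": "drive_tool", "data": {
  "moves": [
    [[0,0,0.001,0,0,0,255],[0,0,0.0015,0,0,0,255],[0,0,0.002,0,0,0,255],[0,0,0.0025,0,0,0,255],[0,0,0.0025,0,0,0,255]]
  ]
}}

```text
clock: 15.0
tcp_pos: [0.4443, 0.0553, 0.0344]
orientation: [0.467, 0.531, 0.467, -0.531]
wrist_force: [-0.1, 0.3, -1.1]
finger_gap: 0.0386
```

Call:
{"op": "drive_tool", "data": {
  "moves": [
    [[0,0,0.001,0,0,0,255],[0,0,0.0015,0,0,0,255],[0,0,0.002,0,0,0,255],[0,0,0.0025,0,0,0,255],[0,0,0.0025,0,0,0,255]]
  ]
}}

```text
clock: 15.62
tcp_pos: [0.4441, 0.0535, 0.0345]
orientation: [0.466, 0.532, 0.468, -0.53]
wrist_force: [0.6, 4.6, -0.4]
finger_gap: 0.0389
```

```bash
python3 - <<'E'
from g import *
from ov import *
from workcell import cams
show()
t=cams.read_camera("top")
cv2.imwrite("pics/t10.png",cv2.resize(t[180:280,160:320],None,fx=5,fy=5,interpolation=cv2.INTER_CUBIC))
E
```

```text
t15.62 tcp [0.4441 0.0535 0.0345] jig mm [-1.5 14.6 34.5] yawY -0.128 toolx [ 0.     0.003 -1.   ] F [ 0.6  4.6 -0.4] M [ 0.94 -0.06  0.02] gap 0.0389 j6 1.64
```

View pics/t10.png

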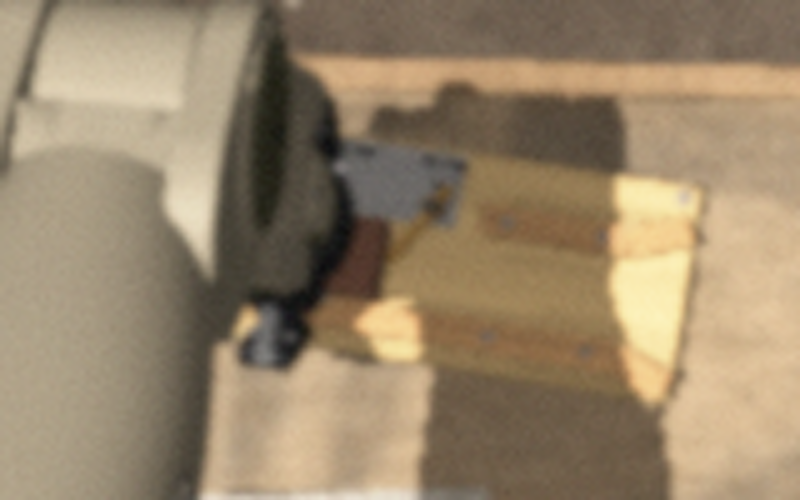

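Call:
{"op": "drive_tool", "data": {
  "moves": [
    [[0.0005,0,0.0007,0,0,0,255],[0.001,0,0.0008,0,-0.001,0,255],[0.0014,0,0.0009,0,-0.002,0,255],[0.0014,0,0.0011,0,-0.002,0,255],[0.0014,0,0.0013,0,-0.002,0,255]]
  ]
}}

```text
clock: 16.3
tcp_pos: [0.4442, 0.0533, 0.0334]
orientation: [0.467, 0.532, 0.468, -0.53]
wrist_force: [-0.4, 8.2, 1.9]
finger_gap: 0.039
```

```bash
python3 - <<'E'
from g import *
show()
E
```

```text
t16.30 tcp [0.4442 0.0533 0.0334] jig mm [-1.4 14.5 33.4] yawY -0.127 toolx [ 0.001  0.003 -1.   ] F [-0.4  8.2  1.9] M [ 1.54 -0.01 -0.03] gap 0.0390 j6 1.64
```

Call:
{"op": "drive_tool", "data": {
  "moves": [
    [[0,0,0.001,0,0,0,200],[0,0,0.001,0,0,0,120],[0,0,0.001,0,0,0,60],[0,0,0.0005,0,0,0,40],[0,0,0,0,0,0,40]]
  ]
}}

```text
clock: 16.92
tcp_pos: [0.4442, 0.0532, 0.0334]
orientation: [0.467, 0.532, 0.468, -0.53]
wrist_force: [-0.0, 0.6, -0.2]
finger_gap: 0.0724
```

```bash
python3 - <<'E'
from g import *
show()
E
```

```text
t16.93 tcp [0.4442 0.0532 0.0334] jig mm [-1.3 14.3 33.4] yawY -0.127 toolx [ 0.001  0.003 -1.   ] F [-0.   0.6 -0.2] M [ 0.01 -0.05  0.02] gap 0.0724 j6 1.64
```

Call:
{"op": "drive_tool", "data": {
  "moves": [
    [[-0.01,0,0,0,0,0,40],[-0.03,0,0,0,0,0,40],[-0.06,0,0,0,0,0,40],[-0.1,0,0,0,0,0,40],[-0.15,0,0,0,0,0,40]]
  ]
}}

```text
clock: 17.55
tcp_pos: [0.4434, 0.0527, 0.1848]
orientation: [0.466, 0.531, 0.468, -0.53]
wrist_force: [0.8, 0.8, 0.0]
finger_gap: 0.0722
```

Call:
{"op": "drive_tool", "data": {
  "moves": [
    [[-0.02,0,0.05,0,0,0,0],[-0.03,0,0.1,0,0,0,0],[-0.03,0,0.15,0,0,0,0],[-0.03,0,0.2,0,0,0,0],[-0.03,0,0.25,0,0,0,0]]
  ]
}}

```text
clock: 18.18
tcp_pos: [0.4112, -0.197, 0.2151]
orientation: [0.467, 0.531, 0.467, -0.53]
wrist_force: [0.6, 0.7, 0.6]
finger_gap: 0.0855
```

```bash
python3 - <<'E'
from g import *
from ov import *
from workcell import cams
show()
s=cams.read_camera("side");t=cams.read_camera("top")
cv2.imwrite("pics/s11.png",cv2.resize(s[230:350,180:340],None,fx=5,fy=5,interpolation=cv2.INTER_CUBIC))
cv2.imwrite("pics/t11.png",cv2.resize(t[180:280,160:320],None,fx=5,fy=5,interpolation=cv2.INTER_CUBIC))
cv2.imwrite("pics/t11f.png",t)
E
```

```text
t18.18 tcp [ 0.4112 -0.197   0.2151] jig mm [  -1.7 -238.   215.1] yawY -0.128 toolx [ 0.001  0.002 -1.   ] F [0.6 0.7 0.6] M [-0.03 -0.02  0.05] gap 0.0855 j6 1.07
```

View pics/s11.png

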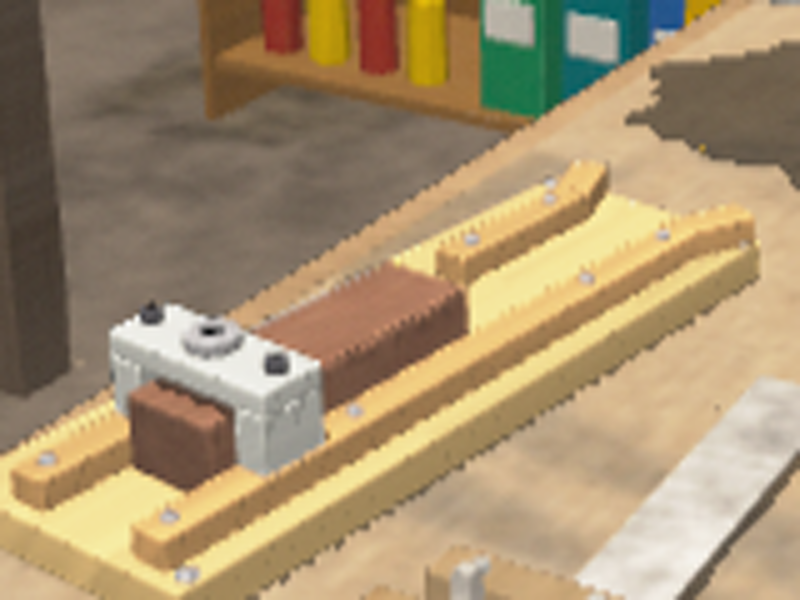

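View pics/t11.png

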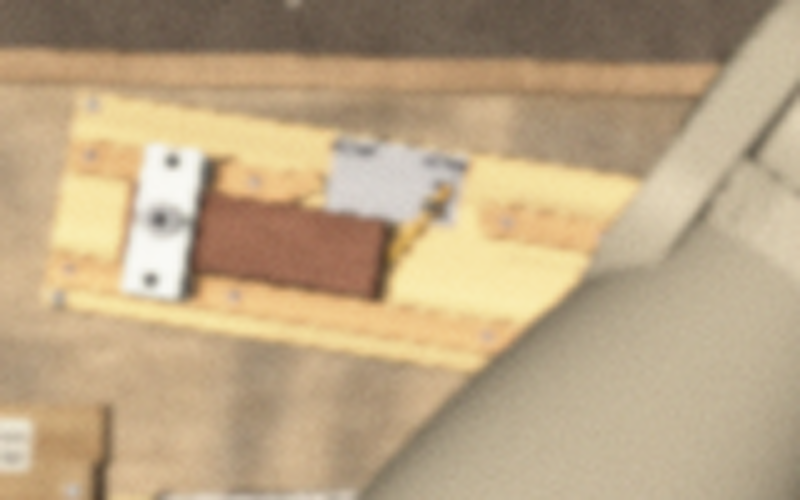

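View pics/t11f.png

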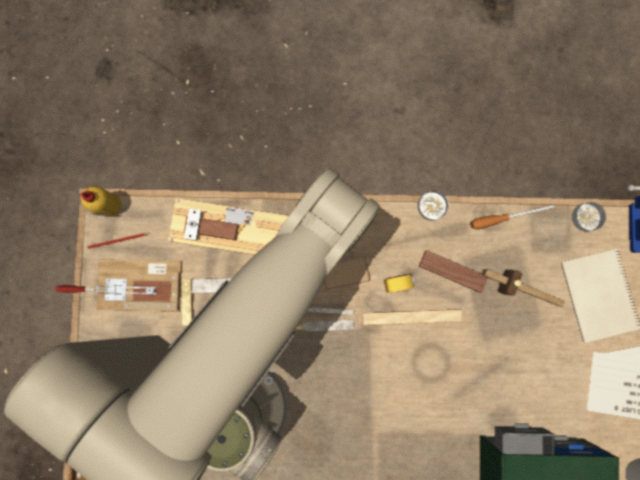

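```bash
python3 -c "
from workcell import env
print(env.hand_in())"
```

```text
the job is handed in; nothing more can be done
None
```

The block is loaded in the jig, seated with its tail against the shut flap, and the job is handed in at about 18 s of the 54 s allowed.

- **Feeding:** I gripped the block near its tail end and fed it through the flare. It met the flap at about 7 N of wrist force. I pushed on until the sideways force from the flap disappeared, and the top camera showed the flap shut again with the tail about 20 mm past it.
- **Seating:** I drew it back in small steps. Contact came at about 4.6 N, and I pressed to about 8 N, below the 20 N bending limit, with the block resting on the base. Then I released it and lifted clear.
- **Last checks:** After release, the top camera shows the tail touching the flap tip, with the flap at its shut angle. The side camera shows the block flat in the channel under the bridge. The tape, tin and offcut look where they started. The arm partly covered the sanding block in the last picture, but the gripper never went down near it.
- **Disagreement:** My camera-based channel centre was about 2 mm off in x. The block brushed the rail at the entrance with about 4 N, and I corrected for that by feel.

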